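Bring the tin for the waiting lid to the front and hold the carousel

TASK

One lid lies on the square cork mat: see whether it is the round, the square or the oblong one. Take the carousel by one of its upright pegs and turn it until the tin of that same shape stands squarely at the fixed pointer on the carousel's foot, then keep the peg firmly gripped and the carousel still: finish while holding it, so that I can put the lid on. Leave the lids and everything else on the table where they are.

Things in the scene. Friction and masses are not known exactly. Their poses are not given: they have to be found in the camera images.
- carousel (a joint): Angle of the carousel, a wooden disc (260 mm across, top 30 mm above the table) that carries three tins and three pegs, fixed to it. Positive is counter-clockwise from above. The tin at the pointer is the round one at 0, the square at -2.094 or 4.189, the oblong at 2.094 or -4.189 rad. Range 6.2 rad either way; light drag (under 1 N at a peg), no spring or notches: it stays where left.
- axis (a point): Point on the carousel's vertical turning axis, at the height of the disc's top, 30 mm above the table. The carousel stands anywhere within some 20 cm and its foot is turned differently each time.
- front (a point): The front place: fixed point 70 mm from the axis, 75 mm above the table, in the direction of the steel pointer (a flat arm of the fixed foot, out from under the disc on the side away from the robot; it ends 165 mm from the axis in an upright pin 10 mm thick and 48 mm high). A tin faces the front when its mouth's centre is here.
- mat: Cork mat, 120 x 120 x 4 mm, fixed; origin at the centre of its underside. Exactly one lid lies on it.
- board: Light-wood board, 250 x 120 x 4 mm, fixed, on the other side of the carousel from the mat; origin at the centre of its underside. The two other lids lie on it.
- tin_round (a point): Centre of the mouth of the round tin on the carousel: bare metal, round, 64 mm across, 45 mm tall, rim 75 mm above the table; centre 70 mm from the axis. Seen from above, round, square and oblong follow one another counter-clockwise, 120 degrees apart.
- tin_square (a point): Centre of the mouth of the square tin on the carousel: bare metal, square, 58 x 58 mm, 45 mm tall, rim 75 mm above the table; centre 70 mm from the axis. Seen from above, round, square and oblong follow one another counter-clockwise, 120 degrees apart.
- tin_oblong (a point): Centre of the mouth of the oblong tin on the carousel: bare metal, oblong, 84 mm (across the disc's radius) x 38 mm, 45 mm tall, rim 75 mm above the table; centre 70 mm from the axis. Seen from above, round, square and oblong follow one another counter-clockwise, 120 degrees apart.
- peg1 (a point): Upright round wooden peg, 14 mm thick, 75 mm tall, its top 105 mm above the table, fixed on the disc 115 mm from the axis, midway between the round and the square tin; this point is the centre of its top. It turns with the disc; gripped from above it may turn between the fingers.
- peg2 (a point): Upright round wooden peg, 14 mm thick, 75 mm tall, its top 105 mm above the table, fixed on the disc 115 mm from the axis, midway between the square and the oblong tin; this point is the centre of its top. It turns with the disc; gripped from above it may turn between the fingers.
- peg3 (a point): Upright round wooden peg, 14 mm thick, 75 mm tall, its top 105 mm above the table, fixed on the disc 115 mm from the axis, midway between the oblong and the round tin; this point is the centre of its top. It turns with the disc; gripped from above it may turn between the fingers.
- lid_round: Loose bare-metal lid of the round tin: round, 68 mm across, 10 mm thick with a knob 14 mm across and 12 mm high on top; origin at the centre of its underside. Lies on the mat or on the board; not to be moved.
- lid_square: Loose bare-metal lid of the square tin: square, 62 x 62 mm, 10 mm thick with a knob 14 mm across and 12 mm high on top; origin at the centre of its underside. Lies on the mat or on the board; not to be moved.
- lid_oblong: Loose bare-metal lid of the oblong tin: oblong, 88 x 42 mm, 10 mm thick with a knob 14 mm across and 12 mm high on top; origin at the centre of its underside. Lies on the mat or on the board; not to be moved.
- egg_cup: White egg cup with an egg, 50 mm across, 86 mm tall; origin at the centre of its underside. Bystander, leave alone.
- brush: Brush, 180 mm long, lying; origin near mid-length. Bystander, leave alone.
- scissors: Scissors with blue handles, about 180 mm long, lying; origin near mid-length. Bystander, leave alone.
- twine: Spool of twine, 70 mm across, 60 mm tall; origin at the centre of its underside. Bystander, leave alone.
- glue: White glue bottle, 36 mm across, 100 mm tall; origin at the centre of its underside. Bystander, leave alone.
- water_cup: Glass, 72 mm across, 85 mm tall; origin at the centre of its underside. Bystander, leave alone.
Things that resemble listed ones, but are neither listed nor needed, are in the scene too. There is more than one size of the mat; the one meant has the size given above.

How it is judged (in metres and radians):
At the end, for the whole second after the job is handed in: The tin whose lid lies on the mat has its centre within 12 mm (about 10 degrees) of the front place at the pointer, the carousel turns at less than 0.05 rad/s, and the fingers hold one of the pegs with more than 1 N (((horizontal distance between lid_round and mat below 0.04 m and horizontal distance between tin_round and front below 0.012 m) or (horizontal distance between lid_square and mat below 0.04 m and horizontal distance between tin_square and front below 0.012 m) or (horizontal distance between lid_oblong and mat below 0.04 m and horizontal distance between tin_oblong and front below 0.012 m)) and velocity of joint carousel between -0.05 and 0.05 rad/s and (contact force between the fingers and carousel_c13 above 1 N or contact force between the fingers and carousel_c19 above 1 N or contact force between the fingers and carousel_c25 above 1 N)); the arm keeps its last pose, push and grip.
It fails at once if a lid is moved by more than 15 mm (distance of any of lid_round, lid_square, lid_oblong from where it was at the start of the episode above 0.015 m).
It fails at once if another thing on the table is moved by more than 20 mm (distance of any of egg_cup, brush, scissors, twine, glue, water_cup from where it was at the start of the episode above 0.02 m).
It also fails if it takes over 48 s, if anything falls off the work surface, if the arm or the gripper's body presses on something with over 40 N, if the wrist force passes 120 N, or if a joint passes its speed limit or range.

ROBOT

A 7-joint arm with a two-finger parallel gripper is mounted at the origin on the work surface. World frame = base frame: x ahead of the robot, y to its left, z up, the work surface at z = 0. Lengths are in mm, angles in rad, forces in N, time in s.
With the tool pointing down it reaches from about 400 to 875 mm from the base axis. Payload 6.5 kg.
Tool frame: the origin (TCP) lies on the centre line of the jaws, within the pads' length; the fingertips stand 11 mm ahead of it and the grasp point (between the pads) lies 8 mm behind it; z points along the fingers, y is the line along which they close (so a half turn about z gives the same grasp; the last joint's range is limited). The gripper opens to 85 mm and grips with 20 to 120 N. Pads are 22 mm wide; open, the fingers measure 114 mm over their backs; the gripper's body (76 mm by 85 mm) begins 54 mm behind the grasp point. The pads swing forward as they close: fully open they stand 13 mm farther back than shut.
Start: joints at [-1.267, 0.536, -0.004, 1.538, 0.003, 1.067, -0.071], TCP at [234.923, 606.054, 242.29] pointing down, gripper open.
Joint ranges: [-2.7, 2.7], [-0.37, 2.16], [-1.27, 1.26], [0.24, 2.4], [-1.31, 4.45], [0.19, 1.91], [-2.76, 2.76]. Speed limits (rad/s): [2.39, 2.39, 3.14, 3.14, 3.14, 3.14, 3.14].

INTERFACE

Orientations are given as a 3x3 rotation matrix whose columns are the frame's x, y, z axes.
In Python, from station import get_state, grab_frame, get_calibration, r gives the robot as it stands. The module is installed in compiled form; this text tells all that it offers.
- The arm moves only by the shell command python3 -m jog 'ROWS' [FORCE]. ROWS is JSON, a list of rows, each a list of 3 entries, a list of its own where there are three numbers: the shift along the tool's x, y, z in cm, then the turn, a rotation vector about the tool's x, y, z in degrees, then the opening, from -1 (shut) to 1 (fully open). In form: [[[tx, ty, tz], [wx, wy, wz], grip], ...]. A call has 1 to 5 rows; each row shifts and turns the commanded pose from where the row before left it, along the tool's axes as they then stand; what a row does not reach is not made up. A row lasts 1/10 s, in which the tool goes at most 50 mm and 8.59 degrees, less where a joint would pass 70% of its speed; a pose out of reach is approached as far as the arm can. A call is refused whole if a number of a shift passes 5 or a number of a turn 8.59, either way. A call with a gripper value outside its range is refused whole. The fingers move at their own pace and stop on an object; FORCE is the grip in N (left out, the last holds). Time passes only in rows, so rows that do not move let the fingers close. It gives the time, the measured TCP pose, the force, the opening and the grip force at its end, in the units of the state.
- get_state(): the state, without advancing time (a new reading comes with each control period).
- grab_frame(name): name is "side" or "top"; returns the picture (384x512x3 uint8, red, green, blue); there is no depth.
- get_calibration(name): a dict with "camera_matrix" (3x3 intrinsics, pixels), "rvec" (rotation vector, rad) and "tvec" (3), from world to camera coordinates, as OpenCV has them. Camera axes: x right, y down, z forward; pixel columns grow to the right and rows downward; lengths in mm; the calibration is good to about 2 mm. A picture is of the moment at which its call begins. get_calibration takes no time and is no camera call.
- r.sign_off(): hands the job in; it is judged then, once.
The state is a dict: "clock": time; "joints": joint angles; "joint_velocities": joint speeds; "tau": joint torques, N m; "eef_pos": TCP position; "eef_rot": TCP orientation; "force": force on the tool from outside, world axes, zero at the start; "torque": the same for the moment, N m; "gripper_width": finger opening in mm; "grip_force": force on a finger pad.
Only numpy, scipy, OpenCV 4.12 (cv2) and the standard library are available. Lean on these libraries where they do the work, as an engineer would, in place of code of your own. Each camera call takes 0.05 s, during which the arm holds its last target. There are 200 camera calls.

## Working session

There is one attempt and no reset: what is moved stays moved. The work goes in short steps, Python scripts to look and compute and a shell command to move; the robot and the scene stay as the last step left them, time stands still between calls to the robot, and variables do not carry over. Pictures are saved under pics/ and viewed, at most 10 in all, crops included, and the job is handed in when it is done.

```bash
mkdir -p pics; python3 - <<'E'
from station import *
import cv2,numpy as np
s=get_state();print(s['clock'],s['eef_pos'],np.round(s['eef_rot'],3).tolist(),s['gripper_width'])
for n in("top","side"):
    cv2.imwrite(f"pics/{n}0.png",grab_frame(n)[:,:,::-1]); c=get_calibration(n);print(n,c)
E
```

```text
0.0 [234.70289209 605.47825972 241.38207883] [[-0.932, 0.361, -0.001], [0.361, 0.932, -0.002], [-0.0, -0.002, -1.0]] 85.63694673600021
top {'camera_matrix': array([[354.61260809,   0.        , 251.23076822],
       [  0.        , 354.61260809, 200.68608403],
       [  0.        ,   0.        ,   1.        ]]), 'rvec': array([ 2.12734466, -2.18871068,  0.15017498]), 'tvec': array([  12.97817022,  516.92283829, 1178.1400652 ])}
side {'camera_matrix': array([[430.99184511,   0.        , 257.19628053],
       [  0.        , 430.99184511, 190.62451567],
       [  0.        ,   0.        ,   1.        ]]), 'rvec': array([ 0.28455193, -2.78779162,  1.1937713 ]), 'tvec': array([ 487.15471503,  128.42505287, 1493.5629098 ])}
```

View pics/top0.png

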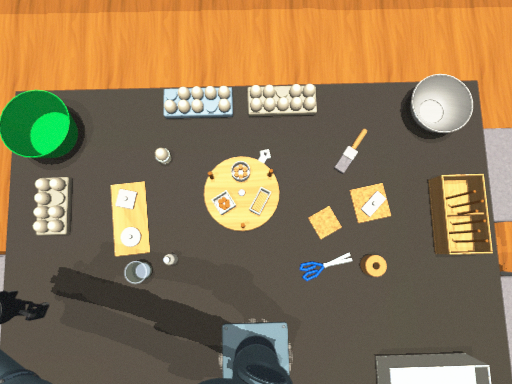

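View pics/side0.png

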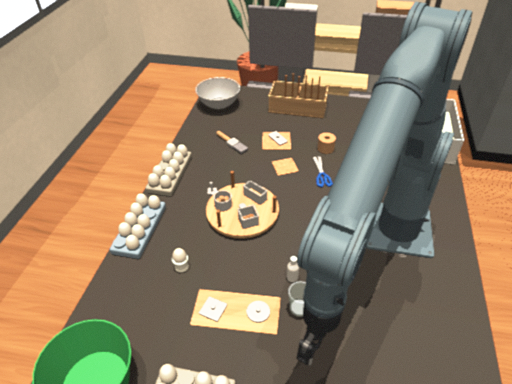

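The top view shows an oblong lid on the larger cork mat (372,203). The small cork mat at (325,222) is empty, and the board holds the square (127,200) and round (131,237) lids. The carousel is at (242,193), its pointer pin near (264,156) and its pegs near (210,175), (270,173) and (243,226). Next I'll check a close crop and measure.

```bash
cat > h.py <<'E'
import cv2,numpy as np
from station import *
def ray(n,uv,z):
    c=get_calibration(n);R=cv2.Rodrigues(c['rvec'])[0];t=c['tvec'].ravel()
    d=R.T@np.linalg.inv(c['camera_matrix'])@[*uv,1];o=-R.T@t
    return o+d*(z-o[2])/d[2]
def pix(n,p):
    c=get_calibration(n);return cv2.projectPoints(np.array([p],float),c['rvec'],c['tvec'],c['camera_matrix'],None)[0].ravel()
E
python3 - <<'E'
from h import *
im=cv2.imread('pics/top0.png');x0,y0=195,140
a=cv2.resize(im[140:240,195:405],None,fx=3.8,fy=3.8,interpolation=cv2.INTER_CUBIC);cv2.imwrite('pics/c1.png',a)
hsv=cv2.cvtColor(im,cv2.COLOR_BGR2HSV)
m=cv2.inRange(hsv,(12,60,120),(32,255,255));m[:140]=0;m[240:]=0;m[:,:195]=0;m[:,290:]=0
cs=max(cv2.findContours(m,0,1)[0],key=cv2.contourArea)
h=cv2.convexHull(cs)
P=np.array([ray('top',p[0],30)[:2] for p in h],np.float32);(c,r_)=cv2.minEnclosingCircle(P);print('axis',c,r_,cv2.fitEllipse(P))
k=cv2.inRange(hsv,(0,120,30),(14,255,190))
n,l,st,ce=cv2.connectedComponentsWithStats(k[140:240,195:290])
for i in range(1,n):
  if st[i][4]>4:
    uv=ce[i]+[195,140];p=ray('top',uv,95);d=p[:2]-c;print(st[i],uv,p.round(),np.hypot(*d),np.degrees(np.arctan2(d[1],d[0])))
for n,uv,z in(('oblong',(260,201),75),('sq',(224,203),75),('rd',(241,172),75),('pin',(265,155),48),('lid',(372,203),14),('mat',(371,203),4)):
    p=ray('top',uv,z);d=p[:2]-c;print(n,p.round(),np.hypot(*d),np.degrees(np.arctan2(d[1],d[0])))
E
```

```text
axis (549.52978515625, 34.22038269042969) 135.1884765625 ((546.8748168945312, 32.300453186035156), (261.66326904296875, 263.4613952636719), 155.50013732910156)
[12 33  6  6  7] [209.71428571 175.85714286] [595. 132.  95.] 107.9720756149476 65.26163764444652
[74 32  4  5  8] [270.    173.625] [597. -65.  95.] 109.99046421360262 -64.5836887723206
oblong [510. -30.  75.] 75.65074839632288 -121.65712278473411
sq [507.  89.  75.] 69.37320005503163 128.33266870990505
rd [609.  30.  75.] 59.67456554867227 -4.021137042632395
pin [672. -53.  48.] 150.6876399285204 -35.56605743664225
lid [ 500. -422.   14.] 458.573234660694 -96.22731835382604
mat [ 501. -422.    4.] 458.47063240459363 -96.07250752701758
```

View pics/c1.png

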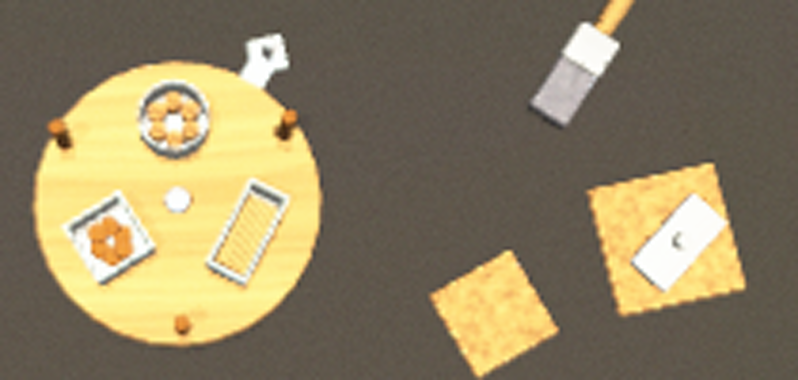

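The crop confirms an oblong lid on the 120 mm mat. The oblong tin is the one with slanted long sides at (260,201). The brown pegs are the only upright peg-like things on the disc, and the egg cup, glue bottle and small mat are ruled out. I'll take peg1, at (210,174). Next I'll measure it and the pointer across both views.

```bash
python3 - <<'E'
from h import *
im=cv2.imread('pics/side0.png')
cv2.imwrite('pics/c2.png',cv2.resize(im[160:245,190:300],None,fx=6,fy=6,interpolation=cv2.INTER_CUBIC))
im=cv2.imread('pics/top0.png')
cv2.imwrite('pics/c3.png',cv2.resize(im[143:235,198:288],None,fx=6,fy=6,interpolation=cv2.INTER_CUBIC))
E
```

```text
(no output)
```

View pics/c2.png

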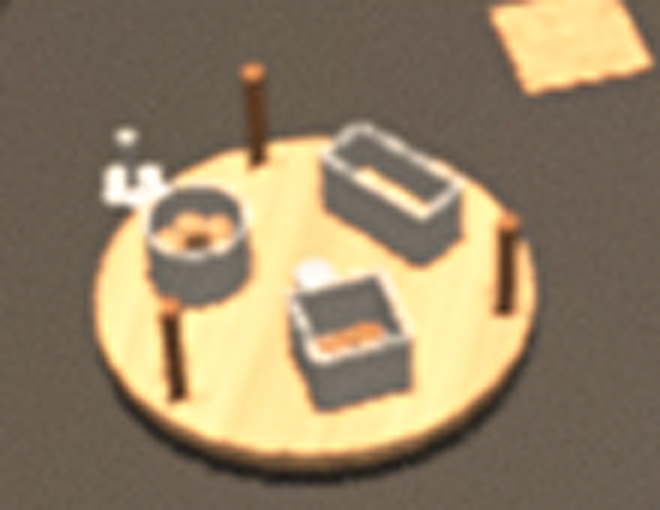

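View pics/c3.png

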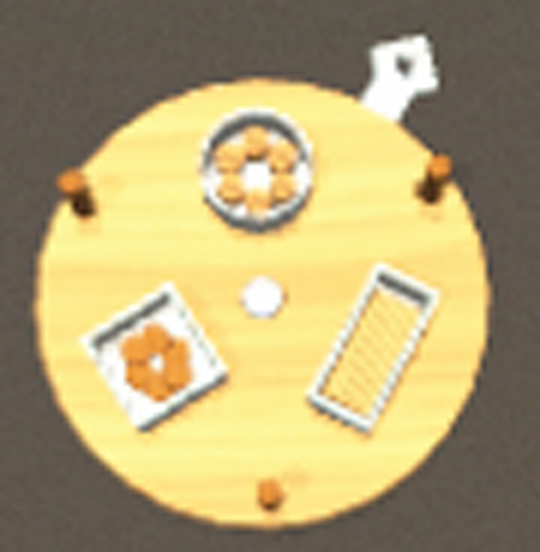

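Side crop: the peg tops are at crop (253,72), (509,220) and (170,304), and the pin top is at (126,133). Top crop: peg1 top (72,182), peg3 top (441,165), peg2 top (270,490), axis cap (263,297), pin near (409,55).

```bash
cat >> h.py <<'E'
def P(n):
    c=get_calibration(n);R=cv2.Rodrigues(c['rvec'])[0];return c['camera_matrix']@np.c_[R,c['tvec'].ravel()]
def tri(a,b):
    X=cv2.triangulatePoints(P('top'),P('side'),np.array(a,float),np.array(b,float)).ravel();return X[:3]/X[3]
E
python3 - <<'E'
from h import *
t=lambda x,y:np.array([(x+.5)/6-.5+198,(y+.5)/6-.5+143]);s=lambda x,y:np.array([(x+.5)/6-.5+190,(y+.5)/6-.5+160])
pts={'peg1':(t(72,182),s(170,304),105),'peg3':(t(441,165),s(253,72),105),'peg2':(t(270,490),s(509,220),105),'pin':(t(409,55),s(126,133),48)}
A=np.mean([tri(*pts[k][:2])[:2] for k in('peg1','peg2','peg3')],0)
print('axis from pegs',A,'cap',ray('top',t(263,297),33).round(1))
for k,(a,b,z) in pts.items():
    p=tri(a,b);q=ray('top',a,z);w=ray('side',b,z)
    for v in(p,q,w):
        d=v[:2]-A;print(k,v.round(),np.hypot(*d).round(),np.degrees(np.arctan2(d[1],d[0])).round(1))
for k,uv in(('oblong',t(373,348)),('sq',t(155,357)),('rd',t(257,170))):
    v=ray('top',uv,75);d=v[:2]-A;print(k,v.round(),np.hypot(*d).round(),np.degrees(np.arctan2(d[1],d[0])).round(1))
E
```

```text
axis from pegs [546.9590443   30.51717007] cap [547.9  31.1  33. ]
peg1 [602. 132. 100.] 116.0 61.3
peg1 [602. 132. 105.] 115.0 61.2
peg1 [600. 136. 105.] 118.0 63.4
peg3 [607. -69.  97.] 116.0 -58.9
peg3 [606. -68. 105.] 115.0 -59.0
peg3 [604. -60. 105.] 107.0 -58.1
peg2 [432.  29.  98.] 115.0 -179.1
peg2 [433.  29. 105.] 114.0 -179.1
peg2 [429.  35. 105.] 118.0 177.6
pin [687. -56.  44.] 164.0 -31.9
pin [683. -56.  48.] 162.0 -32.5
pin [686. -52.  48.] 162.0 -30.7
oblong [511. -29.  75.] 70.0 -120.8
sq [510.  91.  75.] 71.0 121.9
rd [613.  32.  75.] 66.0 1.2
```

Everything fits the given sizes: axis (547,31), peg1 (602,132) at radius 115 and 61°, pin at 163 mm and −32°, oblong tin at −119°. So the disc needs to turn about +87° CCW. First I go above peg1, shifting then turning.

```bash
for i in 1 2 3; do python3 -m jog '[[[-3.4,-2.05,0],[0,0,0],1],[[-3.4,-2.05,0],[0,0,0],1],[[-3.4,-2.05,0],[0,0,0],1],[[-3.4,-2.05,0],[0,0,0],1],[[-3.4,-2.05,0],[0,0,0],1]]' >/dev/null; done
python3 -m jog '[[[0,0,0],[0,0,8.1],1],[[0,0,0],[0,0,8.1],1],[[0,0,0],[0,0,8.1],1],[[0,0,0],[0,0,8.1],1],[[0,0,0],[0,0,8.1],1]]' > /dev/null
python3 -m jog '[[[0,0,0],[0,0,8.1],1],[[0,0,0],[0,0,8.1],1],[[0,0,0],[0,0,8.1],1],[[0,0,0],[0,0,8.1],1],[[0,0,0],[0,0,8.1],1]]' >/dev/null
python3 -m jog '[[[0,0,0],[0,0,8.1],1],[[0,0,0],[0,0,8.1],1],[[0,0,0],[0,0,0],1]]'
cat > st.py <<'E'
from h import *
s=get_state();R=np.array(s['eef_rot']);p=np.array(s['eef_pos']);A=np.array([547.3,30.8]);d=p[:2]-A
yaw=np.degrees(np.arctan2(R[1,1],R[0,1]))
print('t',s['clock'],'p',p.round(1),'yaw y',yaw.round(1),'tilt',R[:,2].round(3),'r',np.hypot(*d).round(1),'ang',np.degrees(np.arctan2(d[1],d[0])).round(1),'w',round(float(s['gripper_width']),1),'grip',s['grip_force'],'F',np.round(s['force'],1),'j',np.round(s['joints'],2))
import sys
if len(sys.argv)>1: print('shift tool cm',(R.T@(np.array([float(x) for x in sys.argv[1:4]])-p)/10).round(2))
E
python3 st.py 602 132 91
```

```text
clock: 2.9
eef_pos: [598.9, 135.2, 241.8]
eef_rot: [[0.476, 0.879, -0.001], [0.879, -0.476, -0.001], [-0.001, -0.0, -1.0]]
force: [-0.0, 0.4, -0.2]
gripper_width: 85.3
grip_force: 0.0
t 2.9 p [598.9 135.2 241.8] yaw y -28.4 tilt [-0.001 -0.001 -1.   ] r 116.5 ang 63.7 w 85.3 grip 0.0 F [-0.   0.4 -0.2] j [-0.68  0.52  0.55  1.66 -0.3   1.04 -0.54]
shift tool cm [-0.12  0.43 15.08]
```

```bash
python3 -m jog '[[[-0.1,0.4,3],[0,0,0],1],[[0,0,3],[0,0,0],1],[[0,0,3],[0,0,0],1],[[0,0,1.5],[0,0,0],1],[[0,0,0],[0,0,0],1]]' >/dev/null; python3 st.py 602 132 91
python3 - <<'E'
from h import *
a=grab_frame('side')[150:250,180:310,::-1];b=grab_frame('top')[135:245,190:300,::-1]
cv2.imwrite('pics/c4.png',np.hstack([cv2.resize(a,(416,320),interpolation=2),cv2.resize(b,(320,320),interpolation=2)]))
E
```

```text
t 3.4 p [600.8 132.  135.3] yaw y -28.3 tilt [-0.004 -0.001 -1.   ] r 114.5 ang 62.1 w 85.2 grip 0.0 F [ 0.2  0.4 -0.2] j [-0.63  0.65  0.48  1.73 -0.38  0.85 -0.47]
shift tool cm [0.07 0.12 4.43]
```

View pics/c4.png

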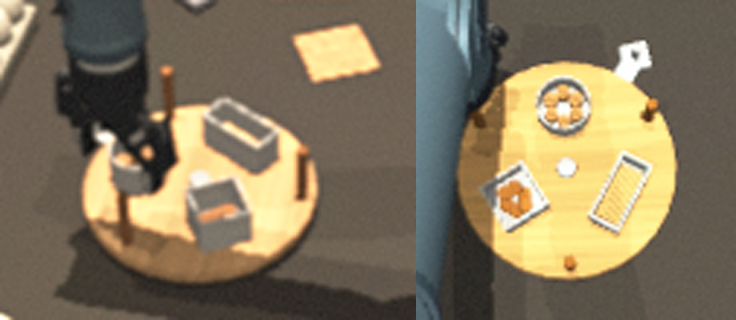

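In the side crop, peg1's top at (122,195) lies between and below the open fingers at (108,140) and (160,150). The top view's carousel hasn't moved. I'll lower and close.

```bash
python3 -m jog '[[[0.1,0.1,1.5],[0,0,0],1],[[0,0,1.5],[0,0,0],1],[[0,0,1.4],[0,0,0],1],[[0,0,0],[0,0,0],1]]' 40; python3 st.py; python3 -m jog '[[[0,0,0],[0,0,0],-0.6],[[0,0,0],[0,0,0],-1],[[0,0,0],[0,0,0],-1],[[0,0,0],[0,0,0],-1],[[0,0,0],[0,0,0],-1]]' 40 >/dev/null;  python3 -m jog '[[[0,0,0],[0,0,0],-1],[[0,0,0],[0,0,0],-1],[[0,0,0],[0,0,0],-1]]'>/dev/null; python3 st.py
```

```text
clock: 3.9
eef_pos: [601.9, 132.5, 90.7]
eef_rot: [[0.475, 0.88, -0.004], [0.88, -0.475, -0.001], [-0.003, -0.003, -1.0]]
force: [0.0, 0.3, -0.5]
gripper_width: 85.2
grip_force: 0.0
t 3.9 p [601.9 132.5  90.7] yaw y -28.4 tilt [-0.004 -0.001 -1.   ] r 115.4 ang 61.8 w 85.2 grip 0.0 F [ 0.   0.3 -0.5] j [-0.6   0.72  0.45  1.75 -0.42  0.78 -0.44]
t 4.7 p [604.  132.7  93.7] yaw y -28.4 tilt [ 0.001  0.    -1.   ] r 116.6 ang 60.9 w 12.4 grip 39.117164611816406 F [-0.5 -0.4  5. ] j [-0.6   0.71  0.45  1.74 -0.42  0.78 -0.44]
```

Peg gripped (12.4 mm, 39 N). Now I turn the disc in equal chords.

```bash
python3 -m jog '[[[-0.05,-1.02,0],[0,0,-5.1],-1],[[-0.05,-1.02,0],[0,0,-5.1],-1],[[-0.05,-1.02,0],[0,0,-5.1],-1],[[-0.05,-1.02,0],[0,0,-5.1],-1],[[-0.05,-1.02,0],[0,0,-5.1],-1]]'>/dev/null; python3 st.py
```

```text
t 5.2 p [555.3 147.7  93.7] yaw y -2.6 tilt [ 0.002  0.002 -1.   ] r 117.2 ang 86.1 w 12.5 grip 40.3165340423584 F [0.7 2.6 1.3] j [-0.59  0.63  0.34  1.86 -0.31  0.7  -0.12]
```

```bash
python3 -m jog '[[[-0.05,-1.02,0],[0,0,-5.1],-1],[[-0.05,-1.02,0],[0,0,-5.1],-1],[[-0.05,-1.02,0],[0,0,-5.1],-1],[[-0.05,-1.02,0],[0,0,-5.1],-1],[[-0.05,-1.02,0],[0,0,-5.1],-1]]'>/dev/null; python3 st.py
python3 -m jog '[[[-0.05,-1.02,0],[0,0,-5.1],-1],[[-0.05,-1.02,0],[0,0,-5.1],-1],[[-0.05,-1.02,0],[0,0,-5.1],-1],[[-0.05,-1.02,0],[0,0,-5.1],-1],[[-0.05,-1.02,0],[0,0,-5.1],-1]]'>/dev/null; python3 st.py
python3 -m jog '[[[-0.05,-1.02,0],[0,0,-5.1],-1],[[-0.05,-1.02,0],[0,0,-5.1],-1],[[0,0,0],[0,0,0],-1],[[0,0,0],[0,0,0],-1],[[0,0,0],[0,0,0],-1]]'>/dev/null; python3 st.py
python3 - <<'E'
from h import *
a=grab_frame('side')[150:250,180:310,::-1];b=grab_frame('top')[135:245,190:300,::-1]
cv2.imwrite('pics/c5.png',np.hstack([cv2.resize(a,(416,320),interpolation=2),cv2.resize(b,(320,320),interpolation=2)]))
E
```

```text
t 5.7 p [504.5 140.2  93.7] yaw y 22.9 tilt [ 0.     0.003 -1.   ] r 117.4 ang 111.4 w 12.4 grip 40.36210477352142 F [-2.5  6.4  3.8] j [-0.52  0.55  0.22  1.98 -0.2   0.62  0.22]
t 6.2 p [461.7 111.   93.6] yaw y 48.5 tilt [-0.003  0.003 -1.   ] r 117.3 ang 136.9 w 12.1 grip 41.16540849208832 F [-7.8  8.  10.8] j [-0.41  0.49  0.1   2.1  -0.09  0.56  0.6 ]
t 6.7 p [448.4  93.7  93.6] yaw y 58.5 tilt [-0.006  0.002 -1.   ] r 117.2 ang 147.6 w 12.5 grip 41.881365180015564 F [-11.5   7.2  18.6] j [-0.34  0.47  0.05  2.13 -0.05  0.55  0.76]
```

View pics/c5.png

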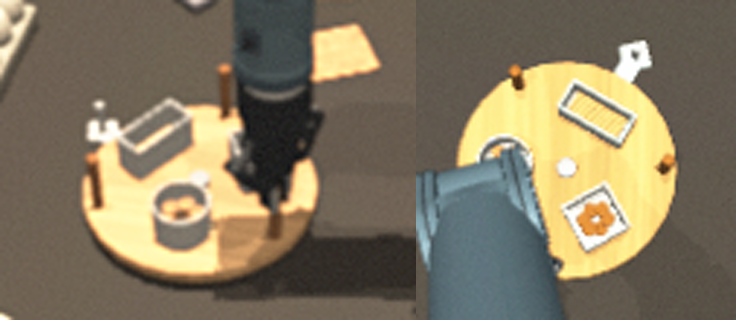

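The top crop shows the oblong tin at crop (597,113), facing the pointer at about (633,58), while the gripper holds peg1. I'll measure it.

```bash
python3 - <<'E'
from h import *
A=np.array([547.3,30.8]);t=lambda x,y:((x-416+.5)/2.909-.5+190,(y+.5)/2.909-.5+135)
for n,uv,z in(('oblong',(597,113),75),('sq',(595,217),75),('peg3',(516,71),105),('peg2',(669,160),105)):
    v=ray('top',t(*uv),z);d=v[:2]-A;print(n,v.round(),np.hypot(*d).round(),np.degrees(np.arctan2(d[1],d[0])).round(1))
E
```

```text
oblong [603.  -6.  75.] 67.0 -33.6
sq [483.  -0.  75.] 71.0 -154.1
peg3 [647.  84. 105.] 113.0 27.9
peg2 [541. -84. 105.] 115.0 -93.0
```

The tin stands at −32 to −33.5° and the pointer at −32°, well inside the ±10° tolerance. The grip is 42 N and the arm is at rest, so I'll hand it in.

```bash
python3 -m jog '[[[0,0,0],[0,0,0],-1],[[0,0,0],[0,0,0],-1]]'; python3 -c "
from station import r
print(r.sign_off())"
```

```text
clock: 7.0
eef_pos: [448.4, 93.8, 93.6]
eef_rot: [[-0.852, 0.523, -0.006], [0.523, 0.852, 0.002], [0.006, -0.001, -1.0]]
force: [-12.3, 7.3, 17.6]
gripper_width: 12.4
grip_force: 41.9
the job is handed in; nothing more can be done
None
```

The oblong lid is on the mat, so I turned the carousel until the oblong tin stood at the pointer (within about 2° as measured) and handed in at 7.0 s with peg1 still gripped at about 42 N; the hand-in returned no verdict.

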